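# Find the spring clip and close the leaning plaster mould

## Task

The spring clip for the plaster mould stands under the cover of one of the three tubs: look under the covers until you find it, and leave every cover standing upright, open side down, on the bench or on its own tub. Squeeze the clip open, take it to the mould that leans in its cradle, and release it squarely over the middle of the thin lip along the mould's raised edge, jaws well down on both sides, so that it bites there by itself. Leave the cup, the jar, the loose mould half and the scraper where they are.

Things in the scene. Friction and masses are not known exactly. Their poses are not given: they have to be found in the camera images.
- clip: black spring clip, clothes-peg style, 120 g, 105 mm long, 64 mm wide over the handles at rest, 30 mm thick. Origin midway between the jaw tips; z runs from jaws to handles; x is the squeeze direction; y is the hinge axis (hinge at z = 44 mm). Rubber jaw faces 18 mm long (z 0 to 18), 28 mm wide, 12 mm apart and parallel when biting rib or lip. The frame rides on the +x half
- clip_bars (a point): midway between the clip's two handle bars at rest (clip x 0, y 0, z 96 mm): squeeze here. Bars: round, 12 mm thick, 30 mm long along clip y, centred at clip x = +26 and -26 mm at rest; handles end at z = 104 mm. Squeezing takes 7 N at first, 11 N at the stop, where it is 38 mm wide over the bars and the jaw tips are about 34 mm apart
- clip_hinge (a point): the clip's hinge. At the start the clip stands upright on the rib of tub_a under its cover, biting the rib: jaw tips 14 mm, hinge 58 mm, bars 110 mm above the bench, clip x along the tub's x, within 6 mm of the rib's middle. When squeezed each half turns inward at the handles by half the joint angle
- clip_half (a joint): opening angle of the clip (rad): 0 while it bites a 12 mm edge, 0.5 fully squeezed, -0.1 closed on nothing
- lip: thin plaster lip on the raised edge of the leaning two-piece mould, fixed: 12 mm thick (x), 80 mm long (y, level), standing 30 mm (z) out of the mould block. Origin at the middle of its free edge, 165 mm above the bench; z points up out of the mould, leaning 35 degrees from vertical. Clip well placed: clip z along lip z, clip y along lip y either way round, jaw tips about 18 mm below the edge
- spout (a point): mouth of the plaster pour spout, 34 mm wide, beside the lip at lip y = +58 mm, reaching 8 mm below the lip's free edge level; keep clear. The mould block under lip and spout is 65 mm thick, 150 mm long, 110 mm deep
- mould: wooden cradle of the mould, fixed. Origin on the bench right under the middle of the lip's free edge; z up, y along the lip; cradle and mould reach from 40 mm on -x to 155 mm on +x and 85 mm to each side in y; the lip leans toward -x, that is roughly toward the robot
- half_mould: bystander: loose plaster mould half, block 70 x 100 x 40 mm, origin under its centre
- jar_b: bystander: closed jar, 64 mm across, 120 mm high, origin under its centre
- cup: bystander: white ceramic cup, 72 mm across, 100 mm high, origin under its centre
- scraper: bystander: hand scraper, 190 mm long along x, lying on the bench
- tub_a: one of three identical tubs, fixed to the bench: flat grey base 122 (x) x 82 (y) x 8 mm with an upright rib in its middle, 12 mm thick along x, 44 mm long along y, top edge 32 mm above the bench. Origin on the bench under its centre, z up. Covered at the start; one rib carries the clip, the others are bare; the tubs swap places from start to start
- lid_a: deep lift-off white plastic cover of tub_a, 160 g: upside-down box 116 (x) x 76 (y) x 122 mm high, walls 4 mm, open below; on top a solid bar handle, 60 mm along x, 14 mm thick along y, 34 mm high (top 156 mm above the rim). Origin at the centre of the open rim, z up. It starts loose on the tub base, rim 8 mm above the bench, in line with the tub
- tub_b: one of three identical tubs, fixed to the bench: flat grey base 122 (x) x 82 (y) x 8 mm with an upright rib in its middle, 12 mm thick along x, 44 mm long along y, top edge 32 mm above the bench. Origin on the bench under its centre, z up. Covered at the start; one rib carries the clip, the others are bare; the tubs swap places from start to start
- lid_b: deep lift-off white plastic cover of tub_b, 160 g: upside-down box 116 (x) x 76 (y) x 122 mm high, walls 4 mm, open below; on top a solid bar handle, 60 mm along x, 14 mm thick along y, 34 mm high (top 156 mm above the rim). Origin at the centre of the open rim, z up. It starts loose on the tub base, rim 8 mm above the bench, in line with the tub
- tub_c: one of three identical tubs, fixed to the bench: flat grey base 122 (x) x 82 (y) x 8 mm with an upright rib in its middle, 12 mm thick along x, 44 mm long along y, top edge 32 mm above the bench. Origin on the bench under its centre, z up. Covered at the start; one rib carries the clip, the others are bare; the tubs swap places from start to start
- lid_c: deep lift-off white plastic cover of tub_c, 160 g: upside-down box 116 (x) x 76 (y) x 122 mm high, walls 4 mm, open below; on top a solid bar handle, 60 mm along x, 14 mm thick along y, 34 mm high (top 156 mm above the rim). Origin at the centre of the open rim, z up. It starts loose on the tub base, rim 8 mm above the bench, in line with the tub
There are look-alikes about, which are no part of the job. Leave any red look-alike of the lid_b alone.

How it is judged:
By the outcome, as a careful person would: the job done as asked, in the order asked, and still so for the second after the job is handed in, with the robot touching nothing.
It also fails if it takes over 72 s, if anything falls off the work surface, if the arm or the gripper's body presses on something with over 40 N, if the wrist force passes 120 N, or if a joint passes its speed limit or range.

## Robot

A 7-joint arm with a two-finger parallel gripper is mounted at the origin on the work surface. World frame = base frame: x ahead of the robot, y to its left, z up, the work surface at z = 0. Lengths are in m, angles in degrees, forces in N, time in s.
With the tool pointing down it reaches from about 0.35 to 0.9 m from the base axis. Payload 7.2 kg.
Tool frame: the origin (TCP) lies midway between the tips of the shut fingers; the grasp point (between the pads) lies ctrl.tcp_to_grasp behind it (ctrl.tcp_to_grasp is the distance from the TCP to the grasp point, in m); z points along the fingers, y is the line along which they close (so a half turn about z gives the same grasp; the last joint's range is limited). The gripper opens to 88 mm and grips with 3 to 60 N. Pads are 20 mm wide; open, the fingers measure 115 mm over their backs; the gripper's body (75 mm by 178 mm) begins 61 mm behind the grasp point.
Start: joints at [-76.845, 23.554, -0.728, 91.456, 0.321, 64.991, -4.71], TCP at [0.183, 0.597, 0.195] pointing down, gripper open.
Joint ranges: [-169.25, 169.25], [-16.82, 113.86], [-84.01, 82.57], [7.8, 145.47], [-59.2, 239.2], [7.22, 106.19], [-163.78, 163.78]. Speed limits (degrees/s): [136.94, 136.94, 172.46, 172.46, 180, 180, 180].

## Interface

Orientations are given as [roll, pitch, yaw] about the fixed x, y, z axes, in that order (R = Rz(yaw) Ry(pitch) Rx(roll)).
In Python, from cell import ctrl gives the robot as it stands.
- The arm moves only by the tool apply_moves, never from a script. Its argument "plan" is one flat list of numbers, 7 for each row, row after row: the turn, a rotation vector about the tool's x, y, z in units of pi/2 rad (1.0 is pi/2 rad), then the shift along the tool's x, y, z in units of 0.75 m (1.0 is 0.75 m), then the closure, from 0 (fully open) to 1 (shut). A call has 1 to 5 rows; each row shifts and turns the commanded pose from where the row before left it, along the tool's axes as they then stand; what a row does not reach is not made up. A row lasts 1/10 s, in which the tool goes at most 50 mm and 8.59 degrees, less where a joint would pass 70% of its speed; a pose out of reach is approached as far as the arm can. A call with a number of a shift or a turn outside -1 to 1 is refused whole. A call with a gripper value outside its range is refused whole. The fingers move at their own pace and stop on an object; the grip force is fixed at half the most. Time passes only in rows, so rows that do not move let the fingers close. It gives the time, the measured TCP pose, the force, the opening and the grip force at its end, in the units of the state.
- ctrl.get_state(): the state, without advancing time (a new reading comes with each control period).
- ctrl.grab_frame(name): name is "scene" or "top"; returns a dict with "img" (384x512x3 uint8, blue, green, red), "depth" (384x512 float32, m along the optical axis (not along the pixel's ray), 0 where there is no reading), "intrinsics" (3x3 intrinsics, pixels), "k1" (the pictures are not rectified: a ray, as slopes to the right and down, at radius r is drawn at 1 + k1 r^2 times it, then the intrinsics apply), "position" and "attitude" of the camera in the world. Camera axes: x right, y up, looking along -z (the intrinsics and any distortion apply to the point x, -y, -z); pixel columns grow to the right and rows downward; lengths in m; the calibration is good to about 2 mm. A picture is of the moment at which its call begins.
- ctrl.sign_off(): hands the job in; it is judged then, once.
The state is a dict: "time_s": time; "qpos": joint angles; "qvel": joint speeds; "effort": joint torques, N m; "tcp_pos": TCP position; "ee_rot": TCP orientation; "wrist_force": force on the tool from outside, world axes, zero at the start; "ft_torque": the same for the moment, N m; "finger_gap": finger opening in m; "grasp_force": force on a finger pad.
Only numpy, scipy, OpenCV 4.12 (cv2) and the standard library are available. Lean on these libraries where they do the work, as an engineer would, in place of code of your own. Each camera call takes 0.05 s, during which the arm holds its last target. There are 200 camera calls.

## Working session

There is one attempt and no reset: what is moved stays moved. The work goes in short steps, Python scripts to look and compute and a tool call to move; the robot and the scene stay as the last step left them, time stands still between calls to the robot, and variables do not carry over. Pictures are saved under pics/ and viewed, at most 10 in all, crops included, and the job is handed in when it is done.

Besides the shell and the picture viewer there is one more tool, called after "Request:" by a JSON object that holds its "api" and its "payload". apply_moves: Moves the arm, as the interface text tells. Shifts and turns lie within -1 to 1; 1 stands for 0.75 m of shift or pi/2 rad of turn. Its arguments: {"type":"object","properties":{"plan":{"type":"array","items":{"type":"number"}}},"required":["plan"]}

```bash
ls; mkdir -p pics; cat > h.py <<'E'
import numpy as np, cv2
from cell import ctrl
from scipy.spatial.transform import Rotation as R
def cam(n):
    f=ctrl.grab_frame(n); return f
def rot(f):
    a=np.array(f["attitude"],float)
    if a.shape==(3,3): return a
    if a.size==4: return R.from_quat(a).as_matrix()
    return R.from_euler('xyz',a,degrees=True).as_matrix()
def cloud(f):
    K=np.array(f["intrinsics"]);h,w=f["depth"].shape
    u,v=np.meshgrid(np.arange(w),np.arange(h))
    xd=(u-K[0,2])/K[0,0];yd=(v-K[1,2])/K[1,1];x,y=xd.copy(),yd.copy()
    for _ in range(8):
        s=1+f["k1"]*(x*x+y*y);x,y=xd/s,yd/s
    d=f["depth"];P=np.stack([x*d,-y*d,-d],-1)
    P=P@rot(f).T+np.array(f["position"]);P[d<=0]=np.nan
    return P
E
python3 - <<'E'
from h import *
s=ctrl.get_state();print({k:np.round(v,3).tolist() for k,v in s.items()},ctrl.tcp_to_grasp)
ims=[]
for n in("scene","top"):
    f=cam(n);print(n,f["position"],f["attitude"],f["intrinsics"],f["k1"]);cv2.imwrite(f"pics/{n}0.png",f["img"])
    np.save(f"{n}0.npy",cloud(f))
E
```

```text
pics
{'time_s': 0.0, 'qpos': [-76.845, 23.599, -0.73, 91.503, 0.322, 64.989, -4.709], 'qvel': [0.032, -0.127, -0.001, -0.02, -0.082, 0.024, 0.046], 'effort': [0.003, -58.798, 0.644, -29.107, -0.054, 0.019, 0.0], 'tcp_pos': [0.183, 0.597, 0.194], 'ee_rot': [-179.911, 0.006, 162.942], 'wrist_force': [-0.212, 0.012, 0.233], 'ft_torque': [-0.022, 0.027, 0.023], 'grasp_force': 0.0, 'finger_gap': 0.088} 0.0187
scene [1.0954781  0.89432881 1.19760976] [ 44.81664758   0.86438332 148.02900122] [[489.10751671   0.         248.07889895]
 [  0.         489.10751671 188.08927063]
 [  0.           0.           1.        ]] -0.05535097612622872
top [ 0.45449366 -0.03407539  1.13786781] [  5.24941743   1.00285542 -90.02888451] [[346.59394973   0.         253.47293183]
 [  0.         346.59394973 188.48951521]
 [  0.           0.           1.        ]] -0.011225339633028806
```

View pics/scene0.png

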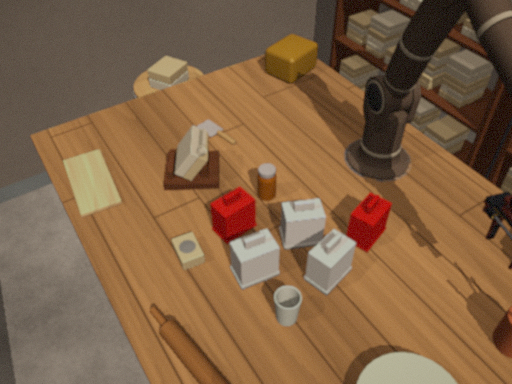

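View pics/top0.png

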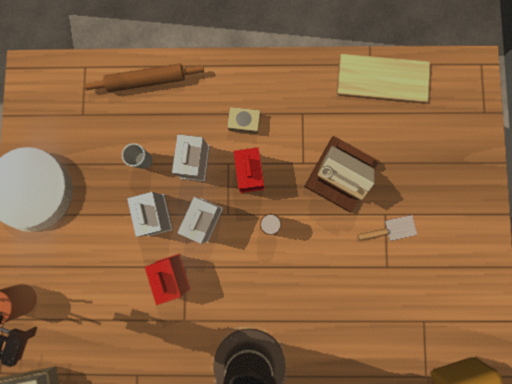

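The scene shows three white covers (top picture: 191,157; 149,214; 200,220). Look-alikes are the two red covers (249,169; 167,280). The mould is at (345,175) with its lip and spout, and the cup is at (136,155), the jar at (270,224), the half at (244,120) and the scraper at (390,230).

```bash
python3 - <<'E'
from h import *
P=np.load("top0.npy");S=np.load("scene0.npy");im=cv2.imread("pics/top0.png")
def rect(Q):
    (c,sz,a)=cv2.minAreaRect((Q[:,:2]*1000).astype(np.float32)); return np.round(c,1),np.round(sz,1),round(a,1)
for n,(u,v) in dict(A=(191,157),B=(149,214),C=(200,220),red1=(249,169),red2=(167,280)).items():
    c=P[v-10:v+11,u-10:u+11].reshape(-1,3);c=np.nanmean(c,0)
    for nm,X in(("top",P),("scene",S)):
        d=np.linalg.norm(X[...,:2]-c[:2],axis=-1)
        h=X[(d<.06)&(X[...,2]>.15)&(X[...,2]<.18)]
        t=X[(d<.085)&(X[...,2]>.118)&(X[...,2]<.138)]
        print(n,nm,len(h),"handle z",np.round(np.median(h[:,2]),3) if len(h) else None,rect(h) if len(h)>3 else None,"top",np.round(np.median(t[:,2]),3),rect(t) if len(t)>3 else None)
# mould
m=P[(P[...,2]>.10)&(abs(P[...,0]-.5)<.15)&(abs(P[...,1]+.3)<.15)]
m=np.vstack([m])
print(len(m),m.min(0),m.max(0))
for nm,X in(("top",P),("scene",S)):
    k=(abs(X[...,0]-.5)<.17)&(abs(X[...,1]+.3)<.17)
    for z0,z1 in((.02,.06),(.155,.175)):
        q=X[k&(X[...,2]>z0)&(X[...,2]<z1)];print(nm,z0,len(q),rect(q),np.round(q.mean(0),3))
for n,(u,v) in dict(cup=(136,155),jar=(270,224),half=(244,120),scr=(402,228)).items(): print(n,np.round(P[v,u],3))
a=cv2.resize(im[125:225,290:400],None,fx=5,fy=5,interpolation=cv2.INTER_CUBIC)
b=cv2.imread("pics/scene0.png")[115:200,155:240];b=cv2.resize(b,None,fx=2.9,fy=2.9,interpolation=cv2.INTER_CUBIC)
o=np.zeros((500,800,3),np.uint8);o[:,:550]=a;o[:b.shape[0],550:550+b.shape[1]]=b
cv2.imwrite("pics/crop1.png",o)
E
```

```text
A top 116 handle z 0.163 (array([647.6, 179.8]), array([14.7, 58.1]), 81.0) top 0.13 (array([648.5, 180.3]), array([ 77. , 116.6]), 83.1)
A scene 141 handle z 0.161 (array([650. , 183.1]), array([16.9, 59.8]), 86.0) top 0.129 (array([649.2, 183.9]), array([ 81.3, 119.1]), 81.7)
B top 130 handle z 0.163 (array([473.7, 304.4]), array([59.7, 15.2]), 12.3) top 0.13 (array([473.7, 304.6]), array([116.5,  77.4]), 14.2)
B scene 127 handle z 0.163 (array([475.8, 305. ]), array([62.7, 15.8]), 14.1) top 0.131 (array([477. , 304.6]), array([121.7,  78.1]), 14.8)
C top 119 handle z 0.163 (array([456.5, 147.4]), array([13.8, 59.7]), 65.8) top 0.13 (array([456.4, 147.6]), array([ 76.5, 115.9]), 66.2)
C scene 126 handle z 0.161 (array([458.6, 150.1]), array([17.9, 59. ]), 64.8) top 0.129 (array([458.7, 149. ]), array([ 83.8, 114.4]), 64.8)
red1 top 99 handle z 0.155 (array([ 6.101e+02, -6.000e-01]), array([58.7, 13.7]), 7.5) top 0.122 (array([ 6.108e+02, -5.000e-01]), array([116.4,  75.9]), 7.9)
red1 scene 81 handle z 0.155 (array([612.3,   2.7]), array([59.2, 18. ]), 9.2) top 0.122 (array([611.5, 
[... 172 characters left out ...]
 18.6)
red2 scene 81 handle z 0.155 (array([281.7, 250.2]), array([62. , 14.9]), 16.0) top 0.122 (array([281.3, 249.8]), array([119.4,  75.7]), 19.1)
1493 [ 0.51632607 -0.37477537  0.10001673] [ 0.64958944 -0.20585319  0.17183237]
top 0.02 1012 (array([ 533.8, -304.4]), array([278.4, 243.1]), 3.8) [ 0.558 -0.277  0.031]
top 0.155 352 (array([ 576.8, -282.2]), array([148.,  52.]), 60.1) [ 0.579 -0.274  0.161]
scene 0.02 742 (array([ 535.2, -301.8]), array([274.1, 247.3]), 3.9) [ 0.587 -0.253  0.032]
scene 0.155 181 (array([ 579.8, -276.3]), array([143.7,  51.8]), 59.0) [ 0.581 -0.267  0.161]
cup [0.67  0.375 0.013]
jar [ 0.444 -0.065  0.119]
half [0.777 0.015 0.045]
scr [ 0.429 -0.495  0.003]
```

View pics/crop1.png

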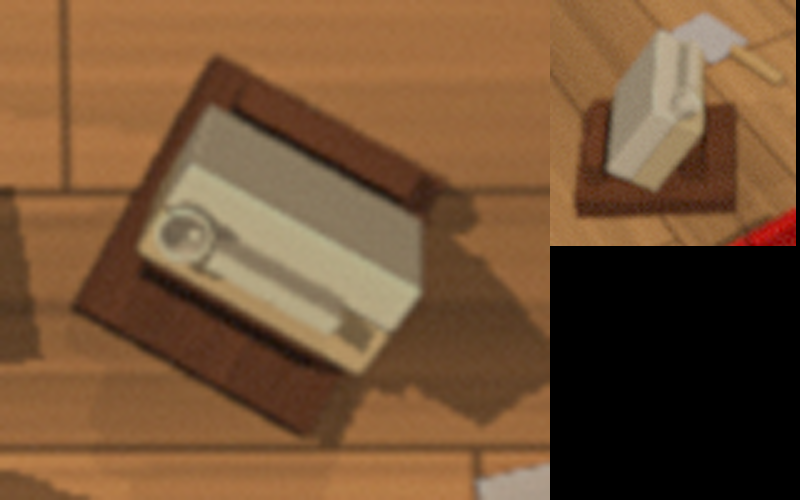

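The crop confirms the mould: block, straight lip and round spout at the left end (crop 185,235), so lip +y points up-left. The white covers are consistent with the given sizes, and I'll start with B, the nearest.

```bash
cat >> h.py <<'E'
def rows(wps,start=None):
    """wps: list of (pos, R or rpy, nrows, closure); print rows, five a line"""
    if start is None:
        s=ctrl.get_state();p=np.array(s["tcp_pos"]);q=R.from_euler('xyz',s["ee_rot"],degrees=True)
    else: p,q=start
    out=[]
    for pos,r,n,c in wps:
        r=r if isinstance(r,R) else R.from_euler('xyz',r,degrees=True)
        t=np.array(pos);d=(t-p);rv=(q.inv()*r).as_rotvec()
        m=max(n,int(np.ceil(max(np.linalg.norm(d)/.0495,np.degrees(np.linalg.norm(rv))/8.5))))
        for i in range(m):
            row=np.r_[rv/m/(np.pi/2),(q.inv().apply(d/m))/.75];out.append(np.r_[np.round(row,4)+0.,c])
            p=p+d/m;q=q*R.from_rotvec(rv/m)
        p,q=t,r
    for i in range(0,len(out),5): print("["+", ".join("%g"%x for x in np.concatenate(out[i:i+5]))+"]")
E
python3 - <<'E'
from h import *
P=np.load("top0.npy");S=np.load("scene0.npy")
rows([([.475,.305,.195],[180,0,194],1,0),([.475,.305,.137],[180,0,194],2,0)])
from scipy.optimize import minimize
t=np.radians(35)
for nm,X in(("top",P),("scene",S)):
    k=(np.abs(X[...,0]-.56)<.12)&(np.abs(X[...,1]+.28)<.12)&(X[...,2]>.1)
    q=X[k];best=None
    for yaw in np.arange(-36,-24,1.):
        y=np.radians(yaw);ex=np.array([np.cos(y),np.sin(y)]);ey=np.array([-ex[1],ex[0]])
        b=q[:,:2]@ex;a=q[:,:2]@ey
        w=-b*np.sin(t)+q[:,2]*np.cos(t);u=b*np.cos(t)+q[:,2]*np.sin(t)
        # block front face/back edges: lip plateau = top w
        wm=np.percentile(w,99);pl=(w>wm-.008)&(w<wm+.006)
        # sharpness of the plateau
        bl=(w<wm-.024)&(w>wm-.036)
        sc=np.std(w[pl])
        L=pl;  
        A=a[L];U=u[L]
        print(nm,yaw,"wm %.4f n %d std %.4f"%(wm,pl.sum(),sc),"a",np.round(np.percentile(A,[2,98]),4),"u",np.round(np.percentile(U,[3,50,97]),4),"slope u/a %.3f"%np.polyfit(A,U,1)[0],"block",bl.sum(),np.round(np.percentile(a[bl],[1,99]),4),np.round(np.percentile(u[bl],[1,99]),4)) if yaw in(-32,-31,-30,-29,-28) else None
E
```

```text
[-0.0001, 0, -0.0383, -0.054, -0.0287, -0.0001, 0, -0.0001, 0, -0.0383, -0.0522, -0.0319, -0.0001, 0, -0.0001, 0, -0.0383, -0.0502, -0.035, -0.0001, 0, -0.0001, 0, -0.0383, -0.048, -0.0379, -0.0001, 0, -0.0001, 0, -0.0383, -0.0456, -0.0407, -0.0001, 0]
[-0.0001, 0, -0.0383, -0.0431, -0.0434, -0.0001, 0, -0.0001, 0, -0.0383, -0.0404, -0.0459, -0.0001, 0, -0.0001, 0, -0.0383, -0.0375, -0.0483, -0.0001, 0, -0.0001, 0, -0.0383, -0.0346, -0.0504, -0.0001, 0, 0, 0, 0, 0, 0, 0.0387, 0]
[0, 0, 0, 0, 0, 0.0387, 0]
top -32.0 wm -0.2175 n 154 std 0.0025 a [0.0279 0.1367] u [0.5916 0.6015 0.6085] slope u/a -0.027 block 796 [-0.0069  0.1402] [0.5692 0.6339]
top -31.0 wm -0.2181 n 152 std 0.0025 a [0.017  0.1243] u [0.593  0.6024 0.6097] slope u/a -0.010 block 805 [-0.0184  0.1288] [0.5705 0.6344]
top -30.0 wm -0.2184 n 142 std 0.0022 a [0.0059 0.0961] u [0.5955 0.6031 0.6093] slope u/a -0.006 block 809 [-0.0296  0.1178] [0.5712 0.635 ]
top -29.0 wm -0.2188 n 140 std 0.0022 a [-0.005   0.0835] u [0.5959 0.6036 0.6094] slope u/a -0.003 block 814 [-0.0404  0.1064] [0.5717 0.6355]
top -28.0 wm -0.2191 n 136 std 0.0021 a [-0.0159  0.061 ] u [0.5977 0.604  0.6099] slope u/a 0.012 block 808 [-0.0514  0.0949] [0.572 0.636]
scene -32.0 wm -0.2169 n 71 std 0.0026 a [0.0314 0.1377] u [0.5875 0.6006 0.6081] slope u/a -0.028 block 323 [0.0011 0.1454] [0.5685 0.6344]
scene -31.0 wm -0.2177 n 69 std 0.0026 a [0.0205 0.1269] u [0.5921 0.6018 0.6081] slope u/a -0.020 block 325 [-0.0116  0.1338] [0.57   0.6348]
scene -30.0 wm -0.2183 n 67 std 0.0025 a [0.0095 0.1069] u [0.5939 0.6027 0.609 ] slope u/a 0.001 block 324 [-0.0251  0.1224] [0.5708 0.6354]
scene -29.0 wm -0.2188 n 66 std 0.0026 a [-0.0013  0.0907] u [0.5954 0.6032 0.6097] slope u/a 0.000 block 321 [-0.036   0.1109] [0.5714 0.6362]
scene -28.0 wm -0.2191 n 68 std 0.0028 a [-0.0131  0.0666] u [0.5964 0.6041 0.6103] slope u/a 0.024 block 314 [-0.0469  0.0989] [0.5705 0.6369]
```

Request:
{"api": "apply_moves", "payload": {"plan": [0,0,-0.0383,-0.054,-0.0287,0,0,0,0,-0.0383,-0.0522,-0.0319,0,0,0,0,-0.0383,-0.0502,-0.035,0,0,0,0,-0.0383,-0.048,-0.0379,0,0,0,0,-0.0383,-0.0456,-0.0407,0,0]}}

```text
time_s: 0.6
tcp_pos: [0.3464, 0.4335, 0.1945]
ee_rot: [-180.0, -0.0, -179.7]
wrist_force: [0.4, -0.1, -0.2]
finger_gap: 0.0877
grasp_force: 0.0
```

Request:
{"api": "apply_moves", "payload": {"plan": [0,0,-0.0383,-0.0431,-0.0434,0,0,0,0,-0.0383,-0.0404,-0.0459,0,0,0,0,-0.0383,-0.0375,-0.0483,0,0,0,0,-0.0383,-0.0346,-0.0504,0,0,0,0,0,0,0,0,0]}}

```text
time_s: 1.1
tcp_pos: [0.4799, 0.2987, 0.1945]
ee_rot: [-179.8, 0.1, -166.5]
wrist_force: [-1.3, 0.4, -0.3]
finger_gap: 0.0878
grasp_force: 0.0
```

```bash
python3 - <<'E'
from h import *
s=ctrl.get_state();print(s["time_s"],s["tcp_pos"],s["ee_rot"],s["qpos"])
rows([([.475,.305,.137],[180,0,194],2,0)])
E
```

```text
1.1 [0.47990582 0.29865266 0.19450372] [-1.79806306e+02  6.24400563e-02 -1.66487249e+02] [-39.71780834  17.67790285   3.50961716 100.18858643  -0.97507191
  62.18574598  67.5944187 ]
[-0.0011, 0.0003, -0.0027, 0.0022, 0.005, 0.0383, 0, -0.0011, 0.0003, -0.0027, 0.0022, 0.005, 0.0383, 0]
```

Request:
{"api": "apply_moves", "payload": {"plan": [0,0,-0.0027,0.0022,0.005,0.0383,0,0,0,-0.0027,0.0022,0.005,0.0383,0,0,0,0,0,0,0,0,0,0,0,0,0,0,1,0,0,0,0,0,0,1]}}

```text
time_s: 1.6
tcp_pos: [0.4708, 0.3124, 0.1387]
ee_rot: [180.0, 0.1, -165.6]
wrist_force: [-0.3, 0.5, 0.1]
finger_gap: 0.0755
grasp_force: 0.0
```

Request:
{"api": "apply_moves", "payload": {"plan": [0,0,0,0,0,0,1,0,0,0,0,0,0,1,0,0,0,0,0,0,1,0,0,0,0,0,0,1]}}

```text
time_s: 2.0
tcp_pos: [0.4702, 0.3119, 0.1376]
ee_rot: [180.0, 0.0, -165.6]
wrist_force: [-0.6, -0.2, -0.7]
finger_gap: 0.0432
grasp_force: 0.0
```

Request:
{"api": "apply_moves", "payload": {"plan": [0,0,0.003,-0.004,-0.0105,0,0.6,0,0,0,0,0,0,0.8,0,0,0,0,0,0,1,0,0,0,0,0,0,1,0,0,0,0,0,0,1]}}

```text
time_s: 2.5
tcp_pos: [0.4748, 0.3051, 0.1373]
ee_rot: [180.0, -0.0, -165.8]
wrist_force: [0.2, 0.2, -1.0]
finger_gap: 0.0065
grasp_force: 0.0
```

Request:
{"api": "apply_moves", "payload": {"plan": [0,0,0,0,0,0,1,0,0,0,0,0,0,1,0,0,0,0,0,0,1]}}

```text
time_s: 2.8
tcp_pos: [0.4749, 0.305, 0.1373]
ee_rot: [-180.0, -0.0, -165.8]
wrist_force: [-0.0, -0.3, 0.3]
finger_gap: 0.0006
grasp_force: 0.0
```

```bash
python3 - <<'E'
from h import *
f=cam("scene");g=cam("top")
a=cv2.resize(f["img"][150:310,200:400],(500,400));b=cv2.resize(g["img"][150:290,80:220],(300,300))
o=np.zeros((400,800,3),np.uint8);o[:,:500]=a;o[:300,500:]=b;cv2.imwrite("pics/c2.png",o)
E
```

```text
(no output)
```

View pics/c2.png

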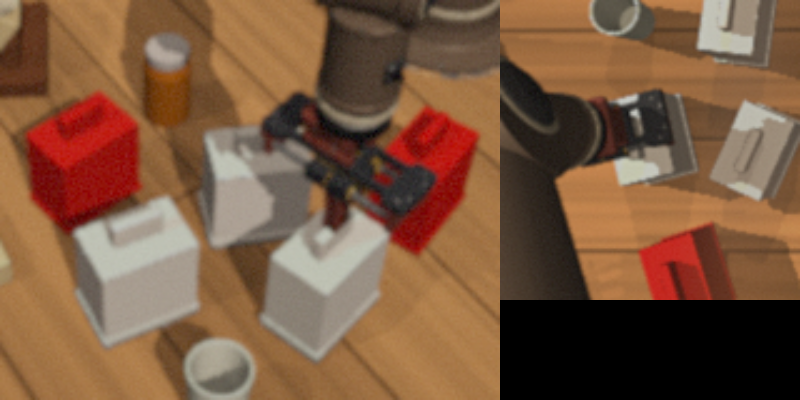

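```bash
python3 - <<'E'
from h import *
f=cam("scene");X=cloud(f);im=f["img"];s=ctrl.get_state();print(s["finger_gap"],s["grasp_force"],s["wrist_force"],s["ft_torque"])
hsv=cv2.cvtColor(im,cv2.COLOR_BGR2HSV)
c=np.array([.475,.305]);d=np.linalg.norm(X[...,:2]-c,axis=-1)
wh=(hsv[...,1]<45)&(hsv[...,2]>90)
for z0,z1 in((.12,.14),(.15,.18)):
    q=X[wh&(d<.085)&(X[...,2]>z0)&(X[...,2]<z1)]
    print(z0,len(q),cv2.minAreaRect((q[:,:2]*1000).astype(np.float32)),np.median(q[:,2]))
    if z0>.14: print(np.round(q,3)[::max(1,len(q)//15)].tolist())
q=X[~wh&(d<.06)&(X[...,2]<.20)&(X[...,2]>.11)];print(len(q),np.round(q[np.argsort(q[:,2])],3)[:60:4].tolist())
v0,u0=245,332
cv2.imwrite("pics/c3.png",cv2.resize(im[205:285,295:365],None,fx=7,fy=7,interpolation=cv2.INTER_CUBIC))
E
```

```text
0.0003866694812490423 0.0 [-0.96342305 -0.06003594 -0.15835877] [ 0.01902109 -0.0147188  -0.02675958]
0.12 776 ((476.29486083984375, 304.1993713378906), (119.44631958007812, 79.13555145263672), 14.7534818649292) 0.13103102355642438
0.15 72 ((478.6596374511719, 305.0887145996094), (60.88836669921875, 15.859516143798828), 13.326948165893555) 0.16253096890948027
[[0.448, 0.3, 0.165], [0.45, 0.304, 0.157], [0.492, 0.302, 0.166], [0.486, 0.311, 0.172], [0.49, 0.305, 0.164], [0.466, 0.308, 0.151], [0.497, 0.308, 0.167], [0.485, 0.312, 0.163], [0.501, 0.306, 0.163], [0.494, 0.314, 0.166], [0.478, 0.313, 0.155], [0.5, 0.313, 0.166], [0.486, 0.314, 0.157], [0.502, 0.312, 0.162], [0.49, 0.315, 0.157], [0.5, 0.314, 0.158], [0.504, 0.311, 0.154], [0.495, 0.317, 0.154]]
112 [[0.517, 0.275, 0.128], [0.473, 0.267, 0.129], [0.422, 0.279, 0.13], [0.467, 0.264, 0.131], [0.426, 0.279, 0.132], [0.468, 0.273, 0.133], [0.453, 0.304, 0.154], [0.462, 0.306, 0.158], [0.455, 0.305, 0.161], [0.48, 0.313, 0.165], [0.485, 0.314, 0.169], [0.484, 0.304, 0.171], [0.483, 0.316, 0.174], [0.466, 0.311, 0.175], [0.49, 0.302, 0.178]]
```

View pics/c3.png

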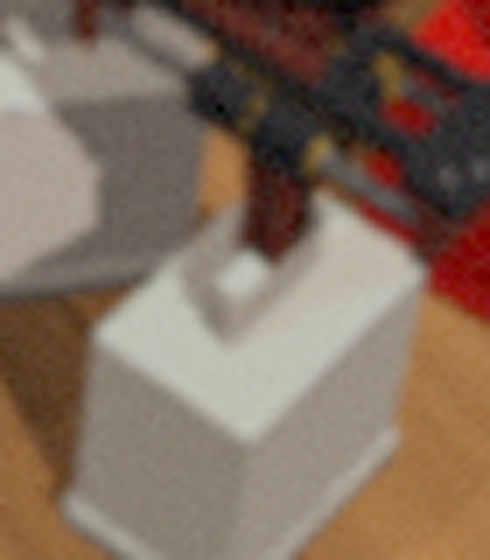

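Request:
{"api": "apply_moves", "payload": {"plan": [0,0,0,0,0,-0.04,1,0,0,0,0,0,-0.04,1,0,0,0,0,0,0,1,0,0,0,0,0,0,1]}}

```text
time_s: 3.35
tcp_pos: [0.4751, 0.3052, 0.1977]
ee_rot: [180.0, 0.1, -165.8]
wrist_force: [0.6, -0.8, -0.6]
finger_gap: 0.0004
grasp_force: 0.0
```

```bash
python3 - <<'E'
from h import *
f=cam("scene");X=cloud(f);im=f["img"];s=ctrl.get_state();print(s["tcp_pos"],s["finger_gap"],s["wrist_force"],s["time_s"])
cv2.imwrite("pics/c4.png",cv2.resize(im[185:285,290:370],None,fx=6,fy=6,interpolation=cv2.INTER_CUBIC))
c=np.array([.475,.305]);d=np.linalg.norm(X[...,:2]-c,axis=-1)
q=X[(d<.03)&(X[...,2]>.172)];q=q[np.argsort(q[:,2])];print(len(q),np.round(q[:40:3],3).tolist())
# pixel of TCP
K=np.array(f["intrinsics"])
for p in (np.array(s["tcp_pos"]),np.array([.475,.305,.164])):
    c=rot(f).T@(p-np.array(f["position"]));x,y=c[0]/-c[2],-c[1]/-c[2];k=1+f["k1"]*(x*x+y*y)
    u,v=K[0,0]*x*k+K[0,2],K[1,1]*y*k+K[1,2];print(u,v,"crop",(u-290)*6,(v-185)*6)
E
```

```text
[0.47465566 0.30482813 0.19680483] 0.0006009664605787497 [-1.00305306 -0.60806835 -0.97712636] 3.4
1226 [[0.488, 0.301, 0.224], [0.466, 0.31, 0.228], [0.471, 0.312, 0.229], [0.487, 0.315, 0.23], [0.481, 0.316, 0.23], [0.486, 0.305, 0.231], [0.487, 0.319, 0.233], [0.473, 0.313, 0.234], [0.489, 0.304, 0.237], [0.47, 0.313, 0.237], [0.488, 0.303, 0.238], [0.487, 0.317, 0.24], [0.466, 0.312, 0.24], [0.491, 0.301, 0.242]]
334.8225567468008 231.58429049844585 crop 268.9353404808047 279.5057429906751
333.4015113465466 239.48510049657494 crop 260.4090680792797 326.91060297944966
```

View pics/c4.png

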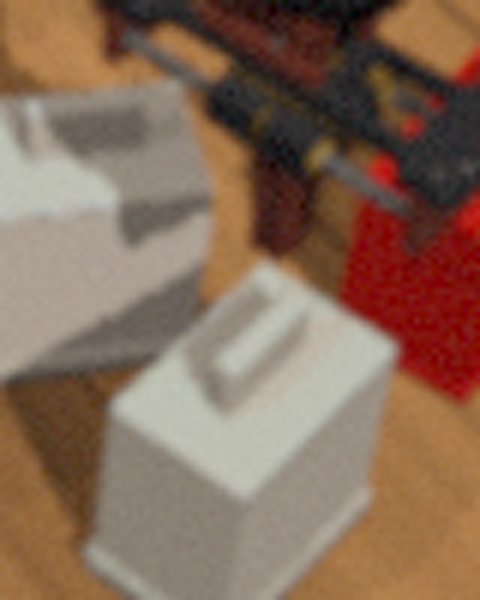

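The fingertips show at crop (275,250), about 25 mm above where the reported TCP should appear (269,279). So the real tips sit higher than the reading, and the fingers closed over the handle. I'll go lower, feeling for contact.

Request:
{"api": "apply_moves", "payload": {"plan": [0,0,0,0,0,0,0.5,0,0,0,0,0,0,0.5,0,0,0,0,0,0.01,0.5,0,0,0,0,0,0.02,0.5,0,0,0,0,0,0.02,0.5]}}

```text
time_s: 3.9
tcp_pos: [0.4748, 0.3049, 0.1587]
ee_rot: [-180.0, -0.0, -165.8]
wrist_force: [0.7, 1.0, -0.8]
finger_gap: 0.037
grasp_force: 0.0
```

Request:
{"api": "apply_moves", "payload": {"plan": [0,0,0,0,0,0.03,0.5,0,0,0,0,0,0.028,0.5,0,0,0,0,0,0,0.5,0,0,0,0,0,0,0.5]}}

```text
time_s: 4.3
tcp_pos: [0.4747, 0.3048, 0.1159]
ee_rot: [-180.0, -0.1, -165.8]
wrist_force: [0.2, 0.4, -0.6]
finger_gap: 0.0441
grasp_force: 0.0
```

Request:
{"api": "apply_moves", "payload": {"plan": [0,0,0,0,0,0.004,0.5,0,0,0,0,0,0,0.5]}}

```text
time_s: 4.5
tcp_pos: [0.4753, 0.3052, 0.1139]
ee_rot: [180.0, 0.1, -165.8]
wrist_force: [0.1, 0.5, -1.2]
finger_gap: 0.0439
grasp_force: 0.0
```

Request:
{"api": "apply_moves", "payload": {"plan": [0,0,0,0,0,0.004,0.5,0,0,0,0,0,0,0.5]}}

```text
time_s: 4.7
tcp_pos: [0.4749, 0.305, 0.1104]
ee_rot: [180.0, 0.0, -165.8]
wrist_force: [0.3, 0.2, 0.0]
finger_gap: 0.0441
grasp_force: 0.0
```

Request:
{"api": "apply_moves", "payload": {"plan": [0,0,0,0,0,0,1,0,0,0,0,0,0,1,0,0,0,0,0,0,1,0,0,0,0,0,0,1,0,0,0,0,0,0,1]}}

```text
time_s: 5.2
tcp_pos: [0.4749, 0.3049, 0.1103]
ee_rot: [-180.0, -0.0, -165.8]
wrist_force: [-0.4, -0.4, 0.5]
finger_gap: 0.0132
grasp_force: 30.0
```

Request:
{"api": "apply_moves", "payload": {"plan": [0,0,0,0,0,-0.02,1,0,0,0,0,0,-0.04,1,0,0,0,0,0,-0.04,1,0,0,0,0,0,-0.05,1,0,0,0,0,0,0,1]}}

```text
time_s: 5.7
tcp_pos: [0.4771, 0.3064, 0.2276]
ee_rot: [179.8, 0.4, -165.8]
wrist_force: [0.2, 0.4, -1.2]
finger_gap: 0.0142
grasp_force: 30.0
```

```bash
python3 - <<'E'
from h import *
f=cam("scene");X=cloud(f);im=f["img"];s=ctrl.get_state();print(s["tcp_pos"],s["finger_gap"],s["grasp_force"],s["wrist_force"],s["time_s"])
cv2.imwrite("pics/c5.png",cv2.resize(im[150:310,240:400],None,fx=3.5,fy=3.5,interpolation=cv2.INTER_CUBIC))
E
```

```text
[0.47601353 0.30574339 0.22494725] 0.014044534965333113 29.991406202316284 [-0.60003565 -0.23750871 -2.30452431] 5.75
```

View pics/c5.png

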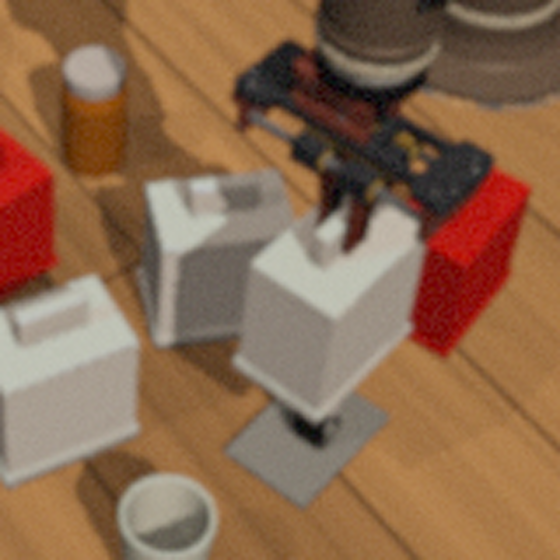

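The clip's black jaws are visible under cover B at crop (312,425), on the rib. I'll carry this cover to the free bench at about (0.37, 0.45).

```bash
python3 - <<'E'
from h import *
s=ctrl.get_state();print(s["tcp_pos"])
q=R.from_euler('xyz',s["ee_rot"],degrees=True)
rows([([.475,.305,.30],q,2,1),([.37,.45,.30],q,5,1),([.37,.45,.112],q,6,1)],(np.array([.475,.305,.2243]),q))
E
```

```text
[0.47601353 0.30574339 0.22494725]
[0, 0, 0, -0.0002, 0.0001, -0.0505, 1, 0, 0, 0, -0.0002, 0.0001, -0.0505, 1, 0, 0, 0, 0.0177, 0.0443, 0, 1, 0, 0, 0, 0.0177, 0.0443, 0, 1, 0, 0, 0, 0.0177, 0.0443, 0, 1]
[0, 0, 0, 0.0177, 0.0443, 0, 1, 0, 0, 0, 0.0177, 0.0443, 0, 1, 0, 0, 0, 0.0002, -0.0001, 0.0418, 1, 0, 0, 0, 0.0002, -0.0001, 0.0418, 1, 0, 0, 0, 0.0002, -0.0001, 0.0418, 1]
[0, 0, 0, 0.0002, -0.0001, 0.0418, 1, 0, 0, 0, 0.0002, -0.0001, 0.0418, 1, 0, 0, 0, 0.0002, -0.0001, 0.0418, 1]
```

Request:
{"api": "apply_moves", "payload": {"plan": [0,0,0,0,0,-0.0505,1,0,0,0,0,0,-0.0505,1,0,0,0,0.0177,0.0443,0,1,0,0,0,0.0177,0.0443,0,1,0,0,0,0.0177,0.0443,0,1]}}

```text
time_s: 6.25
tcp_pos: [0.4107, 0.3922, 0.2969]
ee_rot: [-179.9, -0.1, -165.9]
wrist_force: [0.6, 0.1, -1.2]
finger_gap: 0.0139
grasp_force: 30.0
```

Request:
{"api": "apply_moves", "payload": {"plan": [0,0,0,0.0177,0.0443,0,1,0,0,0,0.0177,0.0443,0,1,0,0,0,0,0,0,1,0,0,0,0,0,0.0418,1,0,0,0,0,0,0.0418,1]}}

```text
time_s: 6.75
tcp_pos: [0.3699, 0.4495, 0.234]
ee_rot: [-180.0, -0.0, -165.8]
wrist_force: [-0.5, -0.7, -1.6]
finger_gap: 0.0139
grasp_force: 30.0
```

Request:
{"api": "apply_moves", "payload": {"plan": [0,0,0,0,0,0.0418,1,0,0,0,0,0,0.0418,1,0,0,0,0,0,0.0418,1,0,0,0,0,0,0.0418,1,0,0,0,0,0,0,1]}}

```text
time_s: 7.25
tcp_pos: [0.368, 0.4462, 0.1053]
ee_rot: [-179.7, -0.4, -165.8]
wrist_force: [-0.3, -1.5, -1.1]
finger_gap: 0.0136
grasp_force: 30.0
```

Request:
{"api": "apply_moves", "payload": {"plan": [0,0,0,0,0,0.008,1,0,0,0,0,0,0,1]}}

```text
time_s: 7.45
tcp_pos: [0.3702, 0.4498, 0.1048]
ee_rot: [180.0, 0.0, -165.8]
wrist_force: [-0.4, 0.2, -1.5]
finger_gap: 0.0139
grasp_force: 30.0
```

Request:
{"api": "apply_moves", "payload": {"plan": [0,0,0,0,0,0.003,1,0,0,0,0,0,0,1,0,0,0,0,0,0,0,0,0,0,0,0,0,0,0,0,0,0,0,0,0]}}

```text
time_s: 7.95
tcp_pos: [0.3701, 0.4501, 0.1027]
ee_rot: [180.0, 0.0, -165.8]
wrist_force: [-0.8, -0.7, 0.2]
finger_gap: 0.0346
grasp_force: 0.0
```

Request:
{"api": "apply_moves", "payload": {"plan": [0,0,0,0,0,0,0,0,0,0,0,0,-0.03,0,0,0,0,0,0,-0.05,0,0,0,0,0,0,-0.05,0,0,0,0,0,0,0,0]}}

```text
time_s: 8.45
tcp_pos: [0.3717, 0.4522, 0.2051]
ee_rot: [179.7, 0.4, -165.8]
wrist_force: [-0.2, -1.1, 0.5]
finger_gap: 0.074
grasp_force: 0.0
```

```bash
python3 - <<'E'
from h import *
s=ctrl.get_state();print(s["time_s"],s["tcp_pos"],s["ee_rot"],s["finger_gap"])
f=cam("scene");X=cloud(f);g=cam("top");Y=cloud(g)
cv2.imwrite("pics/s6.png",f["img"]);cv2.imwrite("pics/t6.png",g["img"])
for nm,Z,fr in(("scene",X,f),("top",Y,g)):
    hsv=cv2.cvtColor(fr["img"],cv2.COLOR_BGR2HSV)
    d=np.linalg.norm(Z[...,:2]-np.array([.475,.305]),axis=-1)
    k=(d<.06)&(Z[...,2]>.02)&(Z[...,2]<.135)
    q=Z[k];print(nm,len(q))
    for lo,hi in((.02,.06),(.06,.095),(.095,.13)):
        w=q[(q[:,2]>lo)&(q[:,2]<hi)]
        if len(w)>4: print(lo,len(w),np.round(w.mean(0),4),cv2.minAreaRect((w[:,:2]*1000).astype(np.float32)))
    if len(q):print("zmax",np.percentile(q[:,2],[90,99]))
    b=Z[(d<.08)&(Z[...,2]<.0155)&(Z[...,2]>.003)&(hsv[...,1]<60)];print("base",cv2.minAreaRect((b[:,:2]*1000).astype(np.float32)),np.median(b[:,2]))
    L=Z[(np.linalg.norm(Z[...,:2]-np.array([.37,.45]),axis=-1)<.085)&(Z[...,2]>.1)&(Z[...,2]<.165)&(hsv[...,1]<45)];print("lid top z",np.median(L[:,2]) if len(L) else None)
q=R.from_euler('xyz',s["ee_rot"],degrees=True)
rows([([.475,.305,s["tcp_pos"][2]],[180,0,104],1,0)])
E
```

```text
8.45 [0.37165852 0.45222413 0.2051348 ] [ 179.67556037    0.37990431 -165.83395725] 0.07404110094420122
scene 413
0.02 129 [0.4824 0.3126 0.0373] ((479.15582275390625, 306.2201232910156), (30.85344123840332, 45.25193786621094), 24.594701766967773)
0.06 141 [0.4707 0.3124 0.0769] ((474.86669921875, 312.5797424316406), (44.841392517089844, 31.5188045501709), 13.869935989379883)
0.095 143 [0.4716 0.31   0.111 ] ((476.96978759765625, 310.6288146972656), (64.881591796875, 32.292335510253906), 16.455425262451172)
zmax [0.11631481 0.12043555]
base ((477.947021484375, 306.850341796875), (120.28160858154297, 80.20642852783203), 14.797208786010742) 0.009135250598349742
lid top z 0.12250183584259478
top 280
0.02 55 [0.4744 0.2948 0.0366] ((470.1324462890625, 302.0283203125), (23.00459861755371, 46.27748107910156), 45.224979400634766)
0.06 113 [0.474  0.3092 0.0732] ((471.46832275390625, 310.1188659667969), (34.69630432128906, 34.22300338745117), 17.500335693359375)
0.095 112 [0.4734 0.3093 0.1117] ((472.6126708984375, 310.32696533203125), (64.06423950195312, 31.095504760742188), 13.781996726989746)
zmax [0.11598513 0.11945896]
base ((474.030517578125, 304.20477294921875), (119.77713012695312, 80.0459976196289), 14.261662483215332) 0.008051871028968649
lid top z 0.12196162328395888
[0.0001, 0, 0.0911, -0.008, -0.0202, -0.0006, 0, 0.0001, 0, 0.0911, -0.0108, -0.0188, -0.0006, 0, 0.0001, 0, 0.0911, -0.0134, -0.0171, -0.0006, 0, 0.0001, 0, 0.0911, -0.0157, -0.015, -0.0006, 0, 0.0001, 0, 0.0911, -0.0177, -0.0126, -0.0006, 0]
[0.0001, 0, 0.0911, -0.0193, -0.01, -0.0005, 0, 0.0001, 0, 0.0911, -0.0205, -0.0071, -0.0005, 0, 0.0001, 0, 0.0911, -0.0213, -0.0041, -0.0005, 0, 0.0001, 0, 0.0911, -0.0217, -0.001, -0.0005, 0, 0.0001, 0, 0.0911, -0.0216, 0.0021, -0.0005, 0]
[0.0001, 0, 0.0911, -0.0211, 0.0051, -0.0005, 0]
```

Request:
{"api": "apply_moves", "payload": {"plan": [0,0,0.0911,-0.008,-0.0202,0,0,0,0,0.0911,-0.0108,-0.0188,0,0,0,0,0.0911,-0.0134,-0.0171,0,0,0,0,0.0911,-0.0157,-0.015,0,0,0,0,0.0911,-0.0177,-0.0126,0,0]}}

```text
time_s: 9.05
tcp_pos: [0.4173, 0.3826, 0.1981]
ee_rot: [-179.9, -0.0, 152.8]
wrist_force: [0.1, -0.3, -0.2]
finger_gap: 0.0878
grasp_force: 0.0
```

Request:
{"api": "apply_moves", "payload": {"plan": [0,0,0.0911,-0.0193,-0.01,0,0,0,0,0.0911,-0.0205,-0.0071,0,0,0,0,0.0911,-0.0213,-0.0041,0,0,0,0,0.0911,-0.0217,-0.001,0,0,0,0,0.0911,-0.0216,0.0021,0,0]}}

```text
time_s: 9.55
tcp_pos: [0.4649, 0.3167, 0.1981]
ee_rot: [-179.9, 0.1, 111.9]
wrist_force: [0.1, 0.9, -1.7]
finger_gap: 0.0878
grasp_force: 0.0
```

Request:
{"api": "apply_moves", "payload": {"plan": [0,0,0.0911,-0.0211,0.0051,0,0,0,0,0,0,0,0,0,0,0,0,0,0,0,0,0,0,0,0,0,0,0]}}

```text
time_s: 9.95
tcp_pos: [0.4738, 0.3055, 0.199]
ee_rot: [-179.9, 0.0, 104.2]
wrist_force: [0.0, 0.2, 0.7]
finger_gap: 0.0884
grasp_force: 0.0
```

```bash
python3 - <<'E'
from h import *
s=ctrl.get_state();print(s["time_s"],s["tcp_pos"],s["ee_rot"],s["finger_gap"])
z=s["tcp_pos"][2]
rows([([.4747,.3104,z],[180,0,104.3],2,0),([.4747,.3104,.075],[180,0,104.3],1,0)])
f=cam("scene");X=cloud(f)
d=np.linalg.norm(X[...,:2]-np.array([.475,.305]),axis=-1)
# fingertips: points above clip
q=X[(d<.07)&(X[...,2]>.14)];q=q[np.argsort(q[:,2])];print(np.round(q[:60:4],3).tolist())
K=np.array(f["intrinsics"])
def pix(p):
    c=rot(f).T@(p-np.array(f["position"]));x,y=c[0]/-c[2],c[1]/c[2];k=1+f["k1"]*(x*x+y*y);return np.round([K[0,0]*x*k+K[0,2],K[1,1]*y*k+K[1,2]],1)
Rt=R.from_euler('xyz',s["ee_rot"],degrees=True)
for off in (0,.0187,.027,.035):
    for sy in(-.05,.05): print(off,sy,(pix(np.array(s["tcp_pos"])+Rt.apply([0,sy,-off]))-[270,150])*4)
cv2.imwrite("pics/c7.png",cv2.resize(f["img"][150:290,270:400],None,fx=4,fy=4,interpolation=cv2.INTER_CUBIC))
E
```

```text
9.95 [0.47383724 0.30552367 0.1990373 ] [-1.79932219e+02  2.56640746e-03  1.04248139e+02] 0.08837723584611595
[-0.0004, 0, -0.0003, 0.003, 0.0014, 0, 0, -0.0004, 0, -0.0003, 0.003, 0.0014, 0, 0, 0, 0, 0, 0, 0, 0.0551, 0, 0, 0, 0, 0, 0, 0.0551, 0, 0, 0, 0, 0, 0, 0.0551, 0]
[[0.432, 0.298, 0.227], [0.527, 0.312, 0.229], [0.435, 0.297, 0.231], [0.433, 0.303, 0.232], [0.527, 0.316, 0.233], [0.428, 0.304, 0.233], [0.43, 0.303, 0.234], [0.438, 0.291, 0.235], [0.432, 0.3, 0.236], [0.528, 0.312, 0.237], [0.435, 0.295, 0.238], [0.433, 0.289, 0.238], [0.527, 0.319, 0.24], [0.433, 0.296, 0.241], [0.427, 0.305, 0.242]]
0 -0.05 [306.  282.4]
0 0.05 [214.8 368. ]
0.0187 -0.05 [309.6 264. ]
0.0187 0.05 [217.6 349.6]
0.027 -0.05 [311.2 255.6]
0.027 0.05 [218.8 341.6]
0.035 -0.05 [312.8 247.6]
0.035 0.05 [220.  333.6]
```

View pics/c7.png

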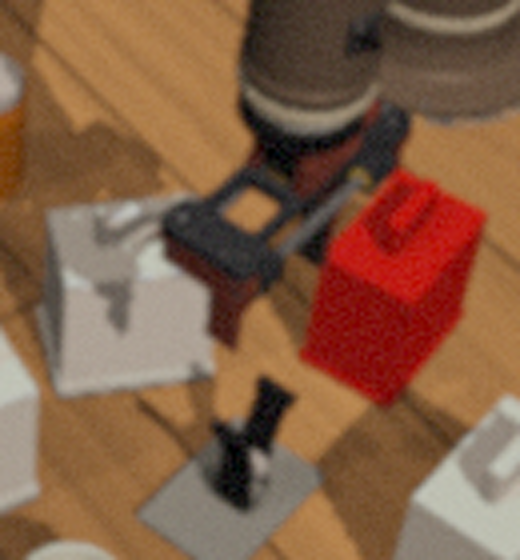

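Fingers are centred over the clip (clip at crop 250,440). The finger ends again sit about 25–28 mm above the reported TCP, so I'll aim for a reported z of about 0.066.

Request:
{"api": "apply_moves", "payload": {"plan": [0,0,0,0.003,0.0014,0,0,0,0,0,0.003,0.0014,0.03,0,0,0,0,0,0,0.05,0,0,0,0,0,0,0.05,0,0,0,0,0,0,0.025,0]}}

```text
time_s: 10.5
tcp_pos: [0.474, 0.3093, 0.0805]
ee_rot: [-179.8, 0.1, 104.1]
wrist_force: [-0.4, 0.5, -0.3]
finger_gap: 0.088
grasp_force: 0.0
```

Request:
{"api": "apply_moves", "payload": {"plan": [0,0,0,0,0,0.022,0,0,0,0,0,0,0,0,0,0,0,0,0,0,0.3,0,0,0,0,0,0,0.3]}}

```text
time_s: 10.9
tcp_pos: [0.4764, 0.3102, 0.068]
ee_rot: [179.9, -0.0, 104.0]
wrist_force: [0.5, 0.0, 1.1]
finger_gap: 0.0748
grasp_force: 0.0
```

```bash
python3 - <<'E'
from h import *
s=ctrl.get_state();print(s["time_s"],s["tcp_pos"],s["ee_rot"],s["finger_gap"],s["wrist_force"])
f=cam("scene")
cv2.imwrite("pics/c8.png",cv2.resize(f["img"][180:290,280:390],None,fx=5,fy=5,interpolation=cv2.INTER_CUBIC))
E
```

```text
10.9 [0.47635971 0.31017811 0.068029  ] [ 1.79913721e+02 -4.75281954e-02  1.04017512e+02] 0.07484787281762197 [0.48681724 0.04509518 1.06385312]
```

View pics/c8.png

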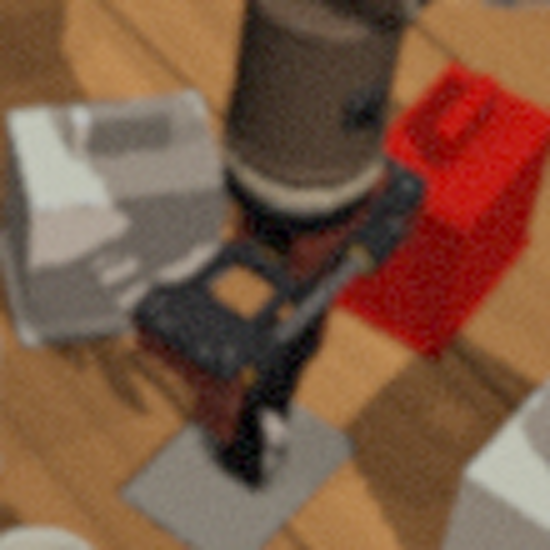

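Request:
{"api": "apply_moves", "payload": {"plan": [0,0,0,0,0,0,1,0,0,0,0,0,0,1,0,0,0,0,0,0,1,0,0,0,0,0,0,1,0,0,0,0,0,0,1]}}

```text
time_s: 11.45
tcp_pos: [0.4759, 0.3095, 0.067]
ee_rot: [180.0, -0.0, 104.0]
wrist_force: [-0.8, 0.2, -1.2]
finger_gap: 0.0355
grasp_force: 30.0
```

Request:
{"api": "apply_moves", "payload": {"plan": [0,0,0,0,0,0,1,0,0,0,0,0,0,1]}}

```text
time_s: 11.65
tcp_pos: [0.4758, 0.3095, 0.0669]
ee_rot: [180.0, 0.0, 104.0]
wrist_force: [-0.1, -0.2, -1.9]
finger_gap: 0.0358
grasp_force: 30.0
```

Request:
{"api": "apply_moves", "payload": {"plan": [0,0,0,0,0,-0.03,1,0,0,0,0,0,-0.05,1,0,0,0,0,0,-0.06,1,0,0,0,0,0,-0.06,1,0,0,0,0,0,-0.06,1]}}

```text
time_s: 12.15
tcp_pos: [0.4755, 0.3092, 0.2638]
ee_rot: [-180.0, 0.0, 104.0]
wrist_force: [0.1, 0.5, -1.1]
finger_gap: 0.0355
grasp_force: 30.0
```

Request:
{"api": "apply_moves", "payload": {"plan": [0,0,0,0,0,0,1,0,0,0,0,0,0,1,0,0,0,0,0,0,1]}}

```text
time_s: 12.45
tcp_pos: [0.475, 0.3091, 0.2606]
ee_rot: [-179.9, 0.0, 104.0]
wrist_force: [-0.1, -0.2, -1.2]
finger_gap: 0.0356
grasp_force: 30.0
```

```bash
cat >> h.py <<'E'
def lipfit(X,yaw=-29.2):
    t=np.radians(35);y=np.radians(yaw);ex=np.array([np.cos(y),np.sin(y),0]);ey=np.array([-ex[1],ex[0],0]);ez=np.array([0,0,1.])
    zl=-np.sin(t)*ex+np.cos(t)*ez;xl=np.cos(t)*ex+np.sin(t)*ez
    return xl,ey,zl
E
python3 - <<'E'
from h import *
s=ctrl.get_state();print(s["time_s"],s["tcp_pos"],s["ee_rot"],s["finger_gap"],s["grasp_force"])
f=cam("scene");X=cloud(f);c=np.array(s["tcp_pos"]);Rt=R.from_euler('xyz',s["ee_rot"],degrees=True)
B=Rt.inv().apply((X-c).reshape(-1,3))   # tool frame
hsv=cv2.cvtColor(f["img"],cv2.COLOR_BGR2HSV).reshape(-1,3)
k=(np.abs(B[:,0])<.03)&(np.abs(B[:,1])<.035)&(B[:,2]>-.08)&(B[:,2]<.1)
b=B[k];V=hsv[k,2]
for lo in np.arange(-.07,.1,.01):
    m=(b[:,2]>=lo)&(b[:,2]<lo+.01)
    if m.sum(): print("tool z %.2f n %d x %s y %s V %d"%(lo,m.sum(),np.round(np.percentile(b[m,0],[5,95])*1000),np.round(np.percentile(b[m,1],[5,95])*1000),np.median(V[m])))
print(np.sort(b[:,2])[-12:])
# lip fit
for nm in("top0","scene0"):
    Z=np.load(nm+".npy")
    for yaw in(-30,-29.2,-28.4):
        xl,yl,zl=lipfit(Z,yaw);L0=.6210*np.array([xl@xl*0,0,0])
        t=np.radians(35);ex=np.array([np.cos(np.radians(yaw)),np.sin(np.radians(yaw)),0])
        # origin guess at yaw -29.2
        e2=np.array([np.cos(np.radians(-29.2)),np.sin(np.radians(-29.2)),0]);O=.621*e2+.034*np.array([-e2[1],e2[0],0])+[0,0,.165]
        q=(Z-O).reshape(-1,3);u,a,w=q@xl,q@yl,q@zl
        pl=(np.abs(u)<.004)&(np.abs(a)<.035)&(np.abs(w)<.012)
        hi=(w>-.012)&(w<.01)&(np.abs(u)<.02)&(np.abs(a)<.06)
        col=[round(float(np.median(u[hi&(np.abs(a-a0)<.006)])),4) for a0 in(-.03,-.015,0,.015,.03)]
        # lip ends from plateau occupancy
        cnt=np.histogram(a[(np.abs(u)<.005)&(w>-.01)&(w<.01)],bins=np.arange(-.06,.07,.005))[0]
        bl=(np.abs(w+.03)<.006)&(np.abs(u)<.05)
        print(nm,yaw,"O",np.round(O,4),"w med %.4f"%np.median(w[pl]),"u cols",col,"u range",np.round(np.percentile(u[hi&(np.abs(a)<.03)],[3,97]),4),cnt.tolist(),"blk a",np.round(np.percentile(a[bl],[1,99]),4),"u",np.round(np.percentile(u[bl],[1,99]),4))
E
```

```text
12.45 [0.47504923 0.30912935 0.26057544] [-1.79889131e+02  4.60854560e-02  1.03994260e+02] 0.03557278946147242 29.96487557888031
tool z -0.07 n 12 x [ 9. 12.] y [-24.  31.] V 79
tool z -0.06 n 19 x [ 7. 12.] y [-19.  30.] V 71
tool z -0.05 n 78 x [-2. 17.] y [-17.  29.] V 34
tool z -0.04 n 46 x [-7. 16.] y [-9. 30.] V 56
tool z -0.03 n 22 x [-6. 15.] y [-9. 22.] V 24
tool z -0.02 n 20 x [ 7. 14.] y [-10.  15.] V 28
tool z -0.01 n 29 x [-8. 14.] y [-8. 14.] V 24
tool z 0.00 n 46 x [-8. 17.] y [-6. 13.] V 41
tool z 0.01 n 43 x [-9. 18.] y [-7. 15.] V 42
tool z 0.02 n 32 x [-8. 13.] y [12. 18.] V 26
tool z 0.03 n 36 x [-9. 14.] y [-20.  19.] V 29
tool z 0.04 n 34 x [-10.  14.] y [-20.  20.] V 42
tool z 0.05 n 27 x [-10.  14.] y [-24.  22.] V 83
[0.05283302 0.05287621 0.052889   0.05305835 0.05327228 0.05413698
 0.05423076 0.05425325 0.05440029 0.05457816 0.05543825 0.05554626]
top0 -30 O [ 0.5587 -0.2733  0.165 ] w med 0.0001 u cols [0.0019, 0.0018, 0.0025, 0.0018, 0.0027] u range [-0.0061  0.0058] [0, 0, 0, 0, 6, 7, 7, 8, 6, 9, 6, 8, 7, 7, 9, 5, 8, 9, 7, 6, 6, 3, 0, 0, 0] blk a [-0.072
[... 563 characters left out ...]
w med 0.0005 u cols [0.0012, 0.0012, 0.0042, 0.0037, 0.0026] u range [-0.0067  0.0059] [0, 0, 0, 0, 1, 2, 2, 3, 5, 6, 1, 1, 3, 3, 5, 3, 3, 2, 5, 2, 7, 3, 0, 1, 0] blk a [-0.0673  0.0804] u [-0.0328  0.0325]
scene0 -29.2 O [ 0.5587 -0.2733  0.165 ] w med 0.0004 u cols [0.0008, 0.001, 0.0043, 0.0039, 0.003] u range [-0.007   0.0058] [0, 0, 0, 0, 1, 2, 3, 4, 5, 6, 1, 1, 3, 3, 4, 3, 3, 2, 4, 2, 7, 3, 0, 1, 0] blk a [-0.0674  0.2734] u [-0.0469  0.0326]
scene0 -28.4 O [ 0.5587 -0.2733  0.165 ] w med 0.0002 u cols [0.0004, 0.0009, 0.0043, 0.0034, 0.0034] u range [-0.0073  0.0059] [0, 0, 0, 0, 1, 3, 3, 4, 5, 6, 1, 2, 3, 3, 4, 3, 4, 2, 3, 2, 7, 3, 0, 1, 0] blk a [-0.0693  0.2762] u [-0.0456  0.0332]
```

```bash
cat >> h.py <<'E'
yawL=-29.4
xl,yl,zl=lipfit(None,yawL)
OL=np.array([.5587,-.2733,.165])
RL=R.from_matrix(np.c_[yl,xl,-zl])
def lp(u,a,w): return OL+u*xl+a*yl+w*zl
E
python3 - <<'E'
from h import *
s=ctrl.get_state();p=np.array(s["tcp_pos"]);q=R.from_euler('xyz',[180,0,104],degrees=True)
print(lp(0,.0015,.105),RL.as_euler('xyz',degrees=True))
rows([(p+[0,0,.05],q,2,1),(lp(0,.0015,.12),RL,14,1)],(p,q))
E
```

```text
[ 0.50696705 -0.24242824  0.25101096] [ 1.45000000e+02 -1.27222187e-14  6.06000000e+01]
[0, 0, 0, 0, 0, -0.0333, 1, 0, 0, 0, 0, 0, -0.0333, 1, -0.0264, -0.0105, 0.0333, -0.0511, -0.0103, 0.0045, 1, -0.0264, -0.0105, 0.0333, -0.0515, -0.0079, 0.0049, 1, -0.0264, -0.0105, 0.0333, -0.0518, -0.0054, 0.0055, 1]
[-0.0264, -0.0105, 0.0333, -0.0519, -0.0029, 0.0062, 1, -0.0264, -0.0105, 0.0333, -0.0519, -0.0004, 0.007, 1, -0.0264, -0.0105, 0.0333, -0.0517, 0.002, 0.0079, 1, -0.0264, -0.0105, 0.0333, -0.0514, 0.0043, 0.0089, 1, -0.0264, -0.0105, 0.0333, -0.051, 0.0066, 0.0099, 1]
[-0.0264, -0.0105, 0.0333, -0.0504, 0.0088, 0.0111, 1, -0.0264, -0.0105, 0.0333, -0.0497, 0.011, 0.0123, 1, -0.0264, -0.0105, 0.0333, -0.0489, 0.013, 0.0137, 1, -0.0264, -0.0105, 0.0333, -0.0479, 0.0149, 0.015, 1, -0.0264, -0.0105, 0.0333, -0.0468, 0.0168, 0.0165, 1]
[-0.0264, -0.0105, 0.0333, -0.0456, 0.0185, 0.018, 1]
```

Request:
{"api": "apply_moves", "payload": {"plan": [0,0,0,0,0,-0.0333,1,0,0,0,0,0,-0.0333,1,-0.0264,-0.0105,0.0333,-0.0511,-0.0103,0.0045,1,-0.0264,-0.0105,0.0333,-0.0515,-0.0079,0.0049,1,-0.0264,-0.0105,0.0333,-0.0518,-0.0054,0.0055,1]}}

```text
time_s: 13.0
tcp_pos: [0.4805, 0.1906, 0.3002]
ee_rot: [172.7, 2.4, 94.7]
wrist_force: [1.2, 0.7, -0.3]
finger_gap: 0.0356
grasp_force: 30.0
```

Request:
{"api": "apply_moves", "payload": {"plan": [-0.0264,-0.0105,0.0333,-0.0519,-0.0029,0.0062,1,-0.0264,-0.0105,0.0333,-0.0519,-0.0004,0.007,1,-0.0264,-0.0105,0.0333,-0.0517,0.002,0.0079,1,-0.0264,-0.0105,0.0333,-0.0514,0.0043,0.0089,1,-0.0264,-0.0105,0.0333,-0.051,0.0066,0.0099,1]}}

```text
time_s: 13.5
tcp_pos: [0.4888, -0.0048, 0.2836]
ee_rot: [160.0, 3.4, 79.1]
wrist_force: [-0.5, -0.2, -1.0]
finger_gap: 0.0355
grasp_force: 30.0
```

Request:
{"api": "apply_moves", "payload": {"plan": [-0.0264,-0.0105,0.0333,-0.0504,0.0088,0.0111,1,-0.0264,-0.0105,0.0333,-0.0497,0.011,0.0123,1,-0.0264,-0.0105,0.0333,-0.0489,0.013,0.0137,1,-0.0264,-0.0105,0.0333,-0.0479,0.0149,0.015,1,-0.0264,-0.0105,0.0333,-0.0468,0.0168,0.0165,1]}}

```text
time_s: 14.0
tcp_pos: [0.4974, -0.2, 0.2668]
ee_rot: [147.4, 0.9, 63.6]
wrist_force: [-0.6, -0.8, -1.2]
finger_gap: 0.0355
grasp_force: 30.0
```

Request:
{"api": "apply_moves", "payload": {"plan": [-0.0264,-0.0105,0.0333,-0.0456,0.0185,0.018,1,0,0,0,0,0,0,1,0,0,0,0,0,0,1,0,0,0,0,0,0,1]}}

```text
time_s: 14.4
tcp_pos: [0.5004, -0.2367, 0.2644]
ee_rot: [145.1, 0.1, 60.7]
wrist_force: [0.8, 1.0, -1.1]
finger_gap: 0.0355
grasp_force: 30.0
```

```bash
cat > m.py <<'E'
from h import *
s=ctrl.get_state();print(s["time_s"],np.round(s["tcp_pos"],4),np.round(s["ee_rot"],2),s["finger_gap"],s["grasp_force"])
d=np.array(s["tcp_pos"])-OL;print("tcp in lip u,a,w",np.round([d@xl,d@yl,d@zl],4))
for n in("scene","top"):
    f=cam(n);X=cloud(f);q=(X-OL).reshape(-1,3);u,a,w=q@xl,q@yl,q@zl
    V=cv2.cvtColor(f["img"],cv2.COLOR_BGR2HSV).reshape(-1,3)[:,2]
    k=(np.abs(u)<.06)&(np.abs(a)<.06)&(V<75)&(w>-.02)
    print(n)
    for lo in np.arange(-.02,.16,.01):
        m=k&(w>=lo)&(w<lo+.01)
        if m.sum()>2: print("w %.2f n %d u %s a %s"%(lo,m.sum(),np.round(np.percentile(u[m],[3,97])*1000),np.round(np.percentile(a[m],[3,97])*1000)))
    print("low",np.round(np.sort(w[k])[:8],4))
    cv2.imwrite("pics/m_%s_%d.png"%(n,int(s["time_s"]*100)),f["img"])
E
python3 m.py
```

```text
14.4 [ 0.5004 -0.2367  0.2644] [1.4509e+02 6.0000e-02 6.0740e+01] 0.035464102427045494 29.966071844100952
tcp in lip u,a,w [0.0007 0.0033 0.1209]
scene
w 0.06 n 8 u [-23.  18.] a [-7. 15.]
w 0.07 n 15 u [-21.  18.] a [-6. 20.]
w 0.08 n 20 u [-19.  17.] a [-7. 24.]
w 0.09 n 16 u [-17.  15.] a [-3. 24.]
w 0.10 n 13 u [-12.  14.] a [-7. 21.]
w 0.11 n 18 u [-9. 12.] a [-8. 24.]
w 0.12 n 22 u [-10.  11.] a [-4. 21.]
w 0.13 n 22 u [-11.  12.] a [-4. 21.]
w 0.14 n 22 u [-10.  12.] a [-4. 21.]
w 0.15 n 21 u [-16.  20.] a [ 1. 23.]
low [0.0634 0.0656 0.0662 0.0663 0.0678 0.0678 0.068  0.0695]
top
w 0.06 n 5 u [-20.  19.] a [-4. 18.]
w 0.07 n 25 u [ 9. 19.] a [-6. 19.]
w 0.08 n 11 u [15. 18.] a [-6. 19.]
w 0.09 n 9 u [-13.  15.] a [13. 18.]
w 0.10 n 8 u [-8. 12.] a [14. 18.]
w 0.11 n 11 u [-11.  10.] a [12. 18.]
w 0.12 n 5 u [-9. 10.] a [12. 17.]
w 0.13 n 3 u [11. 12.] a [14. 17.]
low [0.0643 0.0663 0.068  0.0681 0.0694 0.0706 0.0709 0.0713]
```

Request:
{"api": "apply_moves", "payload": {"plan": [0,0,0,-0.005,0.0007,0.02,1,0,0,0,0,0,0.025,1,0,0,0,0,0,0.02,1,0,0,0,0,0,0.015,1,0,0,0,0,0,0,1]}}

```text
time_s: 15.0
tcp_pos: [0.5292, -0.2573, 0.215]
ee_rot: [145.1, 0.1, 60.7]
wrist_force: [-0.7, -0.4, -1.9]
finger_gap: 0.0352
grasp_force: 30.0
```

```bash
python3 m.py | head -24
```

```text
15.0 [ 0.5292 -0.2573  0.215 ] [1.4511e+02 1.3000e-01 6.0730e+01] 0.035194204255283065 29.964753091335297
tcp in lip u,a,w [ 0.0011 -0.0005  0.0602]
scene
w 0.00 n 5 u [-17.  20.] a [-9. 12.]
w 0.01 n 19 u [-20.  20.] a [-10.  20.]
w 0.02 n 20 u [-18.  17.] a [-8. 20.]
w 0.03 n 14 u [-16.  15.] a [-7. 17.]
w 0.04 n 12 u [-3. 13.] a [-11.  16.]
w 0.05 n 19 u [-11.  11.] a [-9. 17.]
w 0.06 n 17 u [-9. 11.] a [-8. 17.]
w 0.07 n 19 u [-10.  12.] a [-7. 17.]
w 0.08 n 18 u [-9. 14.] a [-7. 17.]
w 0.09 n 21 u [-10.  22.] a [-4. 19.]
w 0.10 n 37 u [-18.  19.] a [-10.  22.]
w 0.11 n 11 u [-18.  21.] a [-4. 19.]
w 0.12 n 8 u [-18. -16.] a [-8. 11.]
w 0.13 n 5 u [-19. -15.] a [-6. 10.]
w 0.14 n 11 u [-20.  32.] a [-9. 12.]
w 0.15 n 16 u [-26.  33.] a [-10.  17.]
low [0.0033 0.0078 0.0085 0.009  0.0097 0.0104 0.0106 0.0107]
top
w 0.00 n 7 u [-20.  19.] a [-10.  13.]
w 0.01 n 10 u [-14.  19.] a [ 0. 14.]
w 0.02 n 5 u [13. 17.] a [ 9. 14.]
```

Request:
{"api": "apply_moves", "payload": {"plan": [0,0,0,0,0,0.012,1,0,0,0,0,0,0.012,1,0,0,0,0,0,0.009,1,0,0,0,0,0,0,1,0,0,0,0,0,0,1]}}

```text
time_s: 15.6
tcp_pos: [0.5412, -0.2648, 0.1961]
ee_rot: [145.0, -0.0, 60.7]
wrist_force: [0.9, 0.3, -1.2]
finger_gap: 0.0358
grasp_force: 30.0
```

```bash
python3 m.py | head -12
```

```text
15.6 [ 0.5412 -0.2648  0.1961] [ 1.4503e+02 -2.0000e-02  6.0660e+01] 0.03581873633728005 29.964762032032013
tcp in lip u,a,w [ 0.0019 -0.0012  0.0367]
scene
w -0.02 n 6 u [-14.  19.] a [-9. 12.]
w -0.01 n 15 u [-21.  19.] a [-7. 18.]
w 0.00 n 14 u [-16.  17.] a [-2. 18.]
w 0.01 n 13 u [ 9. 15.] a [-6. 17.]
w 0.02 n 9 u [-10.  14.] a [-7. 14.]
w 0.03 n 19 u [-9. 12.] a [-9. 14.]
w 0.04 n 17 u [-8. 12.] a [-7. 18.]
w 0.05 n 16 u [-9. 13.] a [-11.  16.]
w 0.06 n 19 u [-12.  17.] a [-11.  20.]
```

Request:
{"api": "apply_moves", "payload": {"plan": [0,0,0,0,-0.0015,0.001,1,0,0,0,0,0,0,1,0,0,0,0,0,0,0.45,0,0,0,0,0,0,0.3,0,0,0,0,0,0,0.15]}}

```text
time_s: 16.2
tcp_pos: [0.5408, -0.2648, 0.1945]
ee_rot: [145.0, 0.0, 60.6]
wrist_force: [0.2, 0.5, -1.0]
finger_gap: 0.0561
grasp_force: 6.6
```

Request:
{"api": "apply_moves", "payload": {"plan": [0,0,0,0,0,0,0,0,0,0,0,0,0,0,0,0,0,0,0,0,0,0,0,0,0,0,0,0,0,0,0,0,0,0,0]}}

```text
time_s: 16.7
tcp_pos: [0.5408, -0.2648, 0.1945]
ee_rot: [145.0, 0.0, 60.6]
wrist_force: [0.3, -0.6, 0.1]
finger_gap: 0.0877
grasp_force: 0.0
```

Request:
{"api": "apply_moves", "payload": {"plan": [0,0,0,0,0,-0.01,0,0,0,0,0,0,-0.03,0,0,0,0,0,0,-0.05,0,0,0,0,0,0,-0.06,0,0,0,0,0,0,-0.06,0]}}

```text
time_s: 17.2
tcp_pos: [0.4766, -0.228, 0.3015]
ee_rot: [145.1, 0.1, 60.8]
wrist_force: [0.3, 0.5, 0.7]
finger_gap: 0.088
grasp_force: 0.0
```

Request:
{"api": "apply_moves", "payload": {"plan": [0,0,0,0,0,-0.03,0,0,0,0,0,0,0,0,0,0,0,0,0,0,0]}}

```text
time_s: 17.5
tcp_pos: [0.4669, -0.2285, 0.3145]
ee_rot: [144.9, -0.2, 60.3]
wrist_force: [-0.3, -0.2, -0.3]
finger_gap: 0.088
grasp_force: 0.0
```

```bash
python3 m.py; python3 - <<'E'
import glob,cv2,numpy as np
f=sorted(glob.glob("pics/m_scene_*.png"))[-1];g=sorted(glob.glob("pics/m_top_*.png"))[-1]
a=cv2.resize(cv2.imread(f)[100:220,140:260],(480,480),interpolation=cv2.INTER_CUBIC);b=cv2.resize(cv2.imread(g)[125:225,300:380],(320,400),interpolation=cv2.INTER_CUBIC)
o=np.zeros((580,800,3),np.uint8);o[:480,:480]=a;o[:400,480:]=b
o[400:580,480:720]=cv2.resize(cv2.imread(g)[90:300,100:380],(240,180));cv2.imwrite("pics/fin.png",o)
E
```

```text
17.5 [ 0.4669 -0.2285  0.3145] [144.93  -0.15  60.26] 0.08801727789502495 0.0
tcp in lip u,a,w [ 0.0023 -0.0061  0.1809]
scene
w -0.02 n 5 u [ 9. 13.] a [-4. 14.]
w -0.01 n 9 u [11. 14.] a [-6. 16.]
w 0.00 n 11 u [-10.  13.] a [-7. 16.]
w 0.01 n 10 u [-10.  14.] a [-3. 18.]
w 0.02 n 8 u [12. 14.] a [-0. 16.]
w 0.03 n 15 u [-12.  14.] a [-3. 14.]
w 0.04 n 8 u [-14.  16.] a [-4. 16.]
w 0.05 n 12 u [-19.   9.] a [-10.  14.]
w 0.06 n 15 u [-23.  22.] a [-8. 14.]
w 0.07 n 11 u [-25.  27.] a [-5. 17.]
w 0.08 n 13 u [-24.  30.] a [-5. 21.]
low [-0.015  -0.0142 -0.0129 -0.0106 -0.0103 -0.0087 -0.0064 -0.0046]
top
w -0.02 n 4 u [12. 14.] a [-11.  10.]
w -0.01 n 15 u [10. 14.] a [-11.  14.]
w 0.00 n 17 u [10. 14.] a [-11.  13.]
w 0.01 n 10 u [12. 14.] a [-11.  10.]
w 0.02 n 13 u [12. 14.] a [-10.  10.]
w 0.03 n 30 u [-11.  15.] a [-11.  13.]
w 0.04 n 26 u [-15.  -4.] a [-12.  13.]
w 0.05 n 26 u [-18. -12.] a [-12.  13.]
w 0.06 n 26 u [-20. -16.] a [-11.  12.]
w 0.07 n 41 u [-25.  31.] a [-13.  15.]
w 0.08 n 69 u [-29.  31.] a [-13.  14.]
low [-0.014  -0.0114 -0.0111 -0.0111 -0.0099 -0.0087 -0.0079 -0.0076]
```

View pics/fin.png

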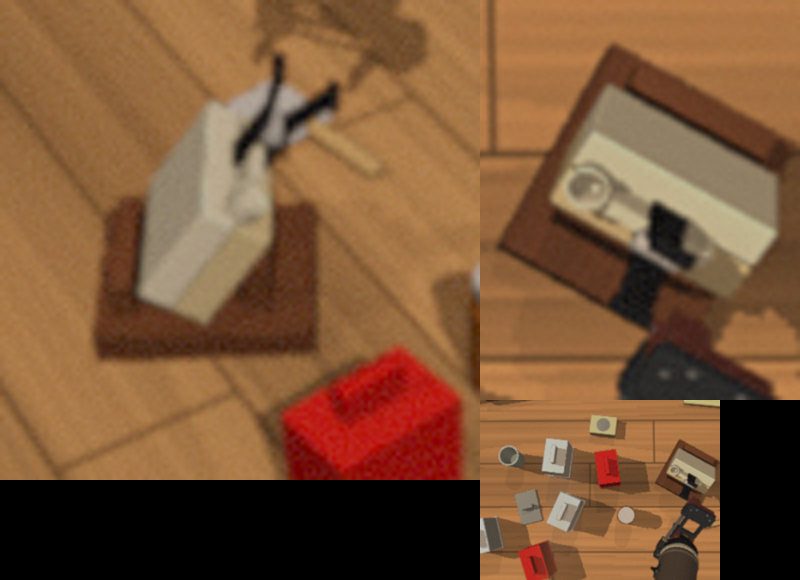

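The clip bites over the middle of the lip (crop 265,130 and 670,235), centred within about 2 mm and well down. The open gripper is clear, and cover B is upright on the bench.

```bash
python3 -c "
from cell import ctrl
print(ctrl.sign_off())"
```

```text
the job is handed in; nothing more can be done
None
```

I handed the job in at about 17.5 s: the clip was under the first cover I lifted (tub B), that cover now stands upright on the bench, and the clip bites the middle of the mould's lip, jaws about 15–18 mm down. I never lifted or touched the other covers, the bystanders or the red look-alikes.

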